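# Peel the top drip tray off its clinging stack and hold it out

## Task

Take the white collar out of the top drip tray and slip it onto the empty post of the stand, right down to the base, and let it go. Then grip the orange tab and peel the top tray out of the stack's red catches, lifting the tab corner first while the opposite corner stays down, and leave the trays below where they are. Finish while still holding the tray by the tab, level and still, centred over the blue mat with its underside about 15 cm above the bench; leave everything else alone.

Things in the scene. Friction and masses are not known exactly. Their poses are not given: they have to be found in the camera images.
- tray: Grey, top one of three nested moulded drip trays, 0.2 kg. Floor 136 x 78 mm, 4 mm thick (clear inside 128 x 70), walls leaning outward to a rim 190 (x) x 132 mm (y), 8 mm thick, its top 24 mm above the origin. Origin: centre of the floor's underside; z up. An orange tab stands on one rim corner. Four red sprung catches hook 2.5 mm over its long rims.
- tray_tab (a point): Middle of the top of the orange pull tab at the (-x, -y) corner, (-90, -60, 58) mm in the tray frame. The tab is an upright fin on the rim, 10 mm thick, 36 mm long along the diagonal (line tray_near to tray_far), 34 mm high above the rim; pinch it across its thickness from above.
- tray_near (a point): Underside of the tray's rim at the tab corner, (-88, -59, 16) mm in the tray's frame.
- tray_far (a point): Underside of the tray's rim at the corner diagonally across from the tab, (88, 59, 16) mm in the tray's frame; turn the tray about this corner to peel it.
- next_tray: The next tray of the stack, black, same shape without tab, loose, nested 8 mm below the top one: leave it there. Origin: centre of its floor's underside; axes as the tray's.
- holder: Holder of the stack, fixed to the bench: dark plate 210 x 180 x 6 mm with the lowest tray. Origin: centre of its underside; axes as the trays'; the top tray's origin starts 22 mm above it. Catches at x = -40 and +40 mm on both long sides, up to 51 mm high: each swings up with the rim and presses it down with 3 to 5 N until the rim has risen about 7 mm there, then slips off.
- seat_near (a point): Where tray_near lies at the start, fixed to the holder: (-88, -59, 38) mm in its frame.
- seat_far (a point): Where tray_far lies at the start, fixed to the holder: (88, 59, 38) mm in its frame.
- collar: White plastic collar (short tube), outside diameter 42 mm, bore 25 mm, 30 mm high, 0.03 to 0.055 kg, standing on end on the top tray's floor. Origin: centre of its lower end; z along its bore.
- stand: Grey parts stand fixed to the bench, base 170 (x) x 70 (y) x 12 mm with two upright brass posts of 18 mm diameter with tapered tips, rising 62 mm above the base, at x = -45 mm (empty) and x = +45 mm (taken: a black collar is fixed on it, 42 mm diameter, 26 mm high). Origin: centre of the base's underside.
- free_post (a point): Foot of the empty post: on its axis, at the height of the base's top. The post's tip is 62 mm above this point.
- mat: Blue mat fixed to the bench, 180 (x) x 120 (y) x 3 mm. Origin: centre of its underside, on the bench.
- ink_jar: Amber jar with a black cap, 64 mm diameter, 75 mm high; a bystander. Origin: centre of its underside.
- screwdriver: Red-handled screwdriver lying on the bench, a bystander. Origin: underside, mid-length.
- filler_cap: Black round filler cap, 60 mm diameter, 25 mm high; a bystander. Origin: centre of its underside.

How it is judged:
On the way, in this order (a step that is already met when the one before it is completed fails the run):
1. the white collar is on the empty post, down on the base, and let go (horizontal distance between collar and free_post below 0.006 m and z of collar in the frame of free_post below 0.006 m and angle between collar's own z axis and vertical below 0.12 rad and contact force between collar and the fingers below 0.1 N), for 0.2 s.
2. the tab corner of the tray is up by 12 mm or more while the opposite corner is still down (within 5 mm) (distance between tray_near and seat_near above 0.012 m and distance between tray_far and seat_far below 0.005 m and contact force between tray and the fingers above 0.5 N), for 0.1 s.
At the end, for the whole second after the job is handed in: White collar on the empty post (6 mm of axis and base, upright); tray gripped at its tab (TCP within 30 mm of it sideways), origin within 50 mm of the mat centre, 0.10 to 0.21 m high, tilt under 0.2 rad, still; next tray within 20 mm of its start, flat (horizontal distance between collar and free_post below 0.006 m and z of collar in the frame of free_post below 0.006 m and angle between collar's own z axis and vertical below 0.12 rad and horizontal distance between tray and mat below 0.05 m and height (world z) of tray between 0.1 and 0.21 m and angle between tray's own z axis and vertical below 0.2 rad and contact force between tray and the fingers above 1 N and linear speed of tray below 0.03 m/s and horizontal distance between tray_tab and the grasp point below 0.03 m and distance of next_tray from where it was at the start of the episode below 0.02 m and angle between next_tray's own z axis and vertical below 0.05 rad); the arm keeps its last pose, push and grip.
It fails at once if the next tray is lifted, dragged or tipped over (30 mm, or 0.2 rad) (distance of next_tray from where it was at the start of the episode above 0.03 m or angle between next_tray's own z axis and vertical above 0.2 rad).
It fails at once if a bystander is moved by more than 30 mm (distance of any of ink_jar, screwdriver, filler_cap from where it was at the start of the episode above 0.03 m).
It also fails if it takes over 66 s, if anything falls off the work surface, if the arm or the gripper's body presses on something with over 40 N, if the wrist force passes 120 N, or if a joint passes its speed limit or range.

## Robot

A 6-joint arm with a two-finger parallel gripper is mounted at the origin on the work surface. World frame = base frame: x ahead of the robot, y to its left, z up, the work surface at z = 0. Lengths are in m, angles in rad, forces in N, time in s.
With the tool pointing down it reaches from about 0.375 to 0.9 m from the base axis. Payload 3.1 kg.
Tool frame: the origin (TCP) lies between the finger pads, 19 mm behind the fingertips; this is the grasp point; z points along the fingers, y is the line along which they close (so a half turn about z gives the same grasp; the last joint's range is limited). The gripper opens to 85 mm and grips with 20 to 120 N. Pads are 22 mm wide; open, the fingers measure 114 mm over their backs; the gripper's body (76 mm by 85 mm) begins 54 mm behind the grasp point. The pads swing forward as they close: fully open they stand 13 mm farther back than shut.
Start: joints at [0.972, 0.527, 1.433, -0, 1.181, -0.178], TCP at [0.255, 0.57, 0.25] pointing down, gripper open.
Joint ranges: [-3.08, 3.08], [-0.75, 2.2], [0.22, 2.44], [-1.43, 4.57], [0, 2.65], [-2.85, 2.85]. Speed limits (rad/s): [2.79, 2.79, 3.14, 3.14, 3.14, 3.14].

## Interface

Orientations are given as a unit quaternion [w, x, y, z].
In Python, from workcell import arm, order, get_image gives the robot as it stands (arm), with the cameras as plain functions and the job (order).
- The arm moves only by the shell command python3 jog.py 'ROWS' [FORCE]. ROWS is a JSON list of rows, 1 to 10 of them, each of 7 numbers: a rotation vector rx, ry, rz in rad, then dx, dy, dz in m, then the opening from 0.0 (shut) to 1.0 (fully open); each row is the pose to reach, as a shift and turn from the pose commanded when the command began, along the tool's axes at that moment; what a row does not reach only later rows make up. A row lasts 1/10 s, in which the tool goes at most 0.05 m and 0.15 rad, less where a joint would pass 70% of its speed; a pose out of reach is approached as far as the arm can. The fingers move at their own pace and stop on an object; FORCE is the grip in N (left out, the last holds). Time passes only in rows, so rows that do not move let the fingers close. It prints the time, the measured TCP pose, the force, the opening and the grip force at its end.
- arm.sense(): the state, without advancing time (a new reading comes with each control period).
- get_image(name): name is "scene" or "top" or "wrist"; returns a dict with "frame" (400x640x3 uint8, red, green, blue), "fx", "fy", "cx", "cy" (pixels), "cam_to_world" (4x4, takes a point from camera to world coordinates). Camera axes: x right, y up, looking along -z (the intrinsics and any distortion apply to the point x, -y, -z); pixel columns grow to the right and rows downward; lengths in m; the calibration is good to about 2 mm. A picture is of the moment at which its call begins. There is no depth.
- order.job_done(): hands the job in; it is judged then, once.
The state is a dict: "clock": time; "joint_positions": joint angles; "dq": joint speeds; "effort": joint torques, N m; "position": TCP position; "eef_rot": TCP orientation; "force": force on the tool from outside, world axes, zero at the start; "wrist_torque": the same for the moment, N m; "grip_width": opening from 0.0 (shut) to 1.0 (fully open); "grasp_force": force on a finger pad.
Only numpy, scipy, OpenCV 4.12 (cv2) and the standard library are available. Lean on these libraries where they do the work, as an engineer would, in place of code of your own. Each camera call takes 0.05 s, during which the arm holds its last target. There are 200 camera calls.

## Working session

There is one attempt and no reset: what is moved stays moved. The work goes in short steps, Python scripts to look and compute and a shell command to move; the robot and the scene stay as the last step left them, time stands still between calls to the robot, and variables do not carry over. Pictures are saved under pics/ and viewed, at most 10 in all, crops included, and the job is handed in when it is done.

```bash
ls; mkdir -p pics
python3 - <<'E'
from workcell import arm, order, get_image
import cv2,numpy as np,pickle
print(arm.sense())
d={}
for n in ["scene","top","wrist"]:
    im=get_image(n); d[n]=im
    cv2.imwrite(f"pics/{n}0.png",im["frame"][:,:,::-1]); print(n,{k:v for k,v in im.items() if k!="frame"})
pickle.dump(d,open("im0.pkl","wb"))
E
```

```text
jog.py
pics
workcell.py
{'clock': 0.0, 'joint_positions': array([ 9.71535494e-01,  5.28443877e-01,  1.43387846e+00,  1.22996050e-05,
        1.18141494e+00, -1.78526022e-01]), 'dq': array([ 0.00120164,  0.00052714,  0.00144152,  0.00056087, -0.00035784,
        0.00086287]), 'effort': array([ 1.43059115e-03, -4.42354989e+01, -1.78024471e+01, -1.32986656e-04,
        8.38312990e-03,  1.62731942e-05]), 'position': array([0.25487252, 0.56994053, 0.24905486]), 'eef_rot': array([-4.11844816e-04,  2.08821389e-01,  9.77953208e-01, -9.90084476e-04]), 'force': array([ 0.41178781, -0.28990638, -0.52647055]), 'wrist_torque': array([ 0.03120705, -0.01970188, -0.00276047]), 'grasp_force': 0.0, 'grip_width': 0.9971740846887602}
scene {'fx': 391.10652440502776, 'fy': 391.10652440502776, 'cx': 318.02063035701565, 'cy': 200.26234270647822, 'cam_to_world': array([[-0.80267223, -0.42092593,  0.42253835,  1.00120767],
       [ 0.59636176, -0.57636777,  0.55870641,  0.5078826 ],
       [ 0.00836346,  0.70044383,  0.71365853,  0.69356348],
       [ 0.        ,  0.        ,  0.        ,  1.        ]])}
top {'fx': 470.5188104020603, 'fy': 470.5188104020603, 'cx': 313.76088443948663, 'cy': 192.99686898512041, 'cam_to_world': array([[-1.83483019e-05,  9.91996495e-01, -1.26265411e-01,
         4.80351710e-01],
       [-9.99853698e-01,  2.14157380e-03,  1.69704379e-02,
         7.74711706e-03],
       [ 1.71050216e-02,  1.26247250e-01,  9.91851325e-01,
         1.10153215e+00],
       [ 0.00000000e+00,  0.00000000e+00,  0.00000000e+00,
         1.00000000e+00]])}
wrist {'fx': 288.0961641851172, 'fy': 288.0961641851172, 'cx': 321.92754224591187, 'cy': 203.04441531091769, 'cam_to_world': array([[ 0.40823897, -0.87832415, -0.24877223,  0.19234408],
       [ 0.91287236,  0.39211999,  0.1136044 ,  0.59646883],
       [-0.00223292, -0.27347504,  0.96187651,  0.3730266 ],
       [ 0.        ,  0.        ,  0.        ,  1.        ]])}
```

View pics/top0.png

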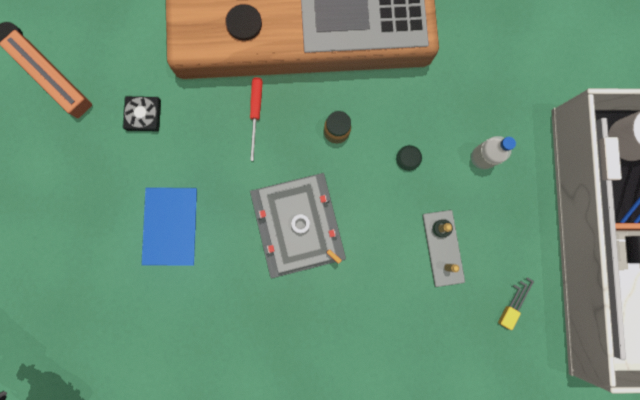

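View pics/scene0.png

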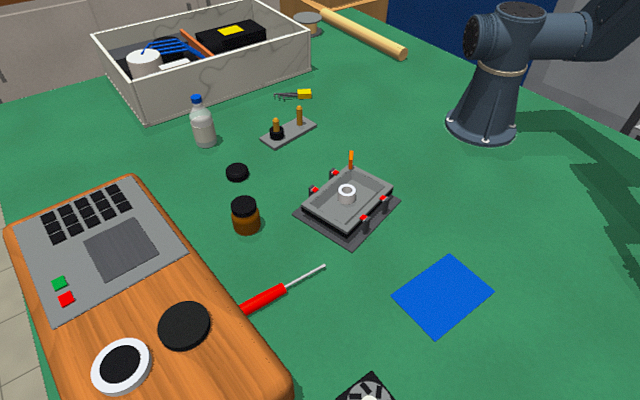

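The top view shows the tray at (298,224) with the white collar at (301,224) and the orange tab at (334,257). The mat is at (170,226), the stand at (444,248) and the empty post near (453,268). I'll zoom in on these.

Run:
```python
import cv2,numpy as np
a=cv2.imread("pics/top0.png");s=cv2.imread("pics/scene0.png")
c1=cv2.resize(a[165:285,245:355],None,fx=3.6,fy=3.6,interpolation=cv2.INTER_CUBIC) 
c2=cv2.resize(a[200:300,410:480],None,fx=4.32,fy=4.32,interpolation=cv2.INTER_CUBIC)
cv2.imwrite("pics/c1.png",np.hstack([c1,c2])); print(c1.shape,c2.shape)
hs=cv2.cvtColor(a,cv2.COLOR_BGR2HSV); h2=cv2.cvtColor(s,cv2.COLOR_BGR2HSV)
def blobs(m,n,amin=8):
    k,l,st,c=cv2.connectedComponentsWithStats(m.astype(np.uint8))
    for i in range(1,k):
        if st[i,4]>=amin: print(n,st[i],c[i].round(2))
for t,H in (("top",hs),("scene",h2)):
    h,S,V=[H[...,i].astype(int) for i in range(3)]
    blobs((h>105)&(h<125)&(S>180)&(V>80),t+" blue",300)
    blobs((h>8)&(h<24)&(S>120)&(V>100),t+" orange")
    blobs(((h<4)|(h>175))&(S>150)&(V>120),t+" red")
    blobs((S<30)&(V>185),t+" white",20)
```

```text
(432, 396, 3) (432, 302, 3)
top orange [ 166    0  272   69 9517] [257.97  36.16]
top orange [   0   30   85   83 1659] [42.82 70.91]
top orange [328 132  21   7  25] [338.92 135.56]
top orange [443 223   9   9  51] [446.98 227.  ]
top orange [616 223  24   7 156] [627.72 226.12]
top orange [327 250  14  13  74] [333.68 256.23]
top orange [451 265   8   6  39] [454.13 267.64]
top orange [500 307   9  17  28] [503.54 314.68]
top red [251  78  11  41 359] [255.62  97.28]
top red [322 197   3   4   9] [322.67 198.67]
top white [ 588   89   52  298 4502] [617.88 273.24]
top white [134 106  12  12 114] [139.51 111.59]
top white [634 114   6  29 133] [636.93 127.8 ]
top white [602 119  19  60 633] [611.27 154.45]
top white [251 120   4  40  52] [252.65 140.5 ]
top white [291 214  19  19 175] [300.23 222.91]
top white [611 387  29   6 151] [625.6  389.85]
scene blue [401   0  64  59 927] [434.91  24.9 ]
scene blue [144  38  61  20 405] [173.57  46.82]
scene blue [ 391  254  104   87 4636] [441.87 295.54]
scene orange [ 280    0  127   61 1795] [343.78  14.94]
scene orange [303  24  13  10  
[... 422 characters left out ...]
.49 218.88]
scene red [333 170   6   5  21] [335.1 172.1]
scene red [312 187   7   6  25] [314.72 189.32]
scene red [380 195   6   5  22] [382.32 197.18]
scene red [360 214   7   6  27] [363.  216.7]
scene red [239 283  47  32 570] [262.38 298.65]
scene red [ 57 290  17  17 171] [ 65.47 298.36]
scene white [ 90   0 220  83 947] [189.44  41.36]
scene white [126  49  34  15 358] [142.34  56.01]
scene white [159  58  31  12 131] [173.67  63.6 ]
scene white [190 109  15  11 101] [196.49 115.18]
scene white [338 184  18  12 117] [346.57 189.56]
scene white [285 264  40  23  81] [305.46 274.57]
scene white [  91  338   58   55 1176] [119.29 366.1 ]
scene white [362 395  15   5  53] [368.72 397.47]
```

View pics/c1.png

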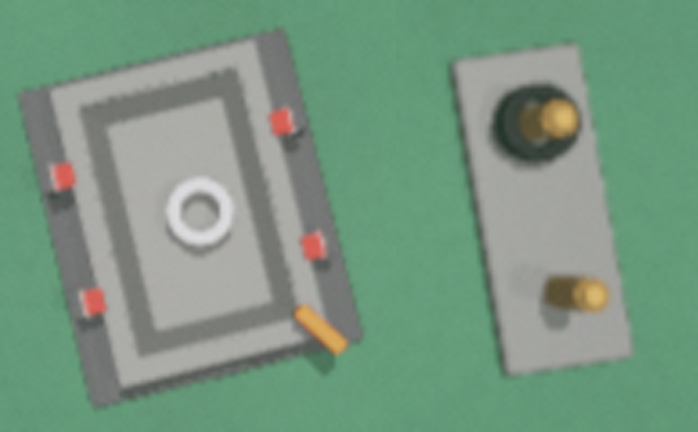

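The crop shows the plate corners at crop (22,95), (285,30), (362,345) and (97,408), and the rim corners at (50,90), (255,40) and (120,388). The ring is centred at (200,212), and the post tips are at (594,295) and (561,118). Next I'll fit the poses.

```bash
cat > h.py <<'E'
import numpy as np,pickle,cv2
from scipy.optimize import least_squares
from scipy.spatial.transform import Rotation as R
def proj(im,P):
    T=np.linalg.inv(im["cam_to_world"]); p=np.atleast_2d(P)@T[:3,:3].T+T[:3,3]
    return np.c_[im["cx"]+im["fx"]*p[:,0]/-p[:,2], im["cy"]+im["fy"]*-p[:,1]/-p[:,2]]
def atz(im,uv,z):
    u,v=uv; T=im["cam_to_world"]
    d=T[:3,:3]@np.array([(u-im["cx"])/im["fx"],-(v-im["cy"])/im["fy"],-1]); o=T[:3,3]
    return o+d*(z-o[2])/d[2]
def pose2(q,P):
    P=np.atleast_2d(P).astype(float); c,s=np.cos(q[2]),np.sin(q[2])
    return np.c_[q[0]+c*P[:,0]-s*P[:,1],q[1]+s*P[:,0]+c*P[:,1],P[:,2]]
def fit(q0,obs):  # obs: list of (im, P, uv)
    f=lambda q:np.concatenate([(proj(i,pose2(q,P))[0]-uv) for i,P,uv in obs])
    r=least_squares(f,q0,loss="soft_l1"); return r.x,f(r.x).reshape(-1,2).round(1)
E
python3 - <<'E'
from h import *
d=pickle.load(open("im0.pkl","rb")); t,s=d["top"],d["scene"]
L=lambda x,y:(245-.5+(x+.5)/3.6,165-.5+(y+.5)/3.6); Q=lambda x,y:(410-.5+(x-396+.5)/4.32,200-.5+(y+.5)/4.32)
o=[(t,(.105,.09,.006),L(22,95)),(t,(.105,-.09,.006),L(285,30)),(t,(-.105,-.09,.006),L(362,345)),(t,(-.105,.09,.006),L(97,408)),
 (t,(.095,.066,.046),L(50,90)),(t,(.095,-.066,.046),L(255,40)),(t,(-.095,.066,.046),L(120,388))]
tab=[(t,(-.09,-.06,.063),(333.7,256.2)),(s,(-.09,-.06,.063),(350.5,158.9))]
for oo in (o,o+tab):
    q,r=fit([.45,0.05,.2],oo); print("holder",q,r.tolist())
st=[(t,(.085,.035,.012),Q(455,62)),(t,(.085,-.035,.012),Q(578,45)),(t,(-.085,-.035,.012),Q(632,355)),(t,(-.085,.035,.012),Q(508,375)),(t,(-.045,0,.074),Q(591,295)),(t,(.045,0,.074),Q(560,118))]
q,r=fit([.4,-.28,.1],st); print("stand",q,r.tolist(),"post",pose2(q,(-.045,0,.012)))
st+=[(s,(-.045,0,.072),(299.3,106.5)),]
q,r=fit([.4,-.28,.1],st); print("stand",q,r.tolist(),"post",pose2(q,(-.045,0,.012)))
print("scene view tip pred",proj(s,pose2(q,[(-.045,0,.074),(-.045,0,.012)])))
print("collar",atz(t,L(200,212),.056),atz(s,(346.6,188.5),.056))
print("mat",atz(t,(170,226.5),.003),atz(s,(441.9,295.5),.003))
E
```

```text
holder [0.54509019 0.02697028 0.23979556] [[-1.1, -0.7], [0.3, -0.4], [0.8, -0.7], [-1.7, 0.7], [0.4, 0.2], [0.2, 0.5], [0.1, 0.2]]
holder [0.54549016 0.02655348 0.24408644] [[-1.1, -0.6], [0.3, -0.7], [1.1, -1.0], [-1.3, 0.7], [0.4, 0.2], [0.1, 0.3], [0.5, 0.1], [-0.1, 0.2], [0.9, 0.0]]
stand [ 0.49234368 -0.31045667  0.13906561] [[-0.9, -0.6], [0.0, -0.7], [0.5, 0.7], [-0.8, 0.4], [0.5, 0.1], [0.4, -0.1]] post [[ 0.44777811 -0.31669447  0.012     ]]
stand [ 0.49249596 -0.31058108  0.14025056] [[-0.9, -0.6], [0.0, -0.8], [0.6, 0.6], [-0.7, 0.4], [0.5, 0.0], [0.5, -0.1], [0.5, -0.0]] post [[ 0.44793782 -0.31687169  0.012     ]]
scene view tip pred [[299.80619533 105.89348125]
 [300.31689852 123.81111339]]
collar [0.54503286 0.01999347 0.056     ] [0.54619355 0.01729378 0.056     ]
mat [0.54110135 0.32261978 0.003     ] [0.55135773 0.32813636 0.003     ]
```

```bash
cat >> h.py <<'E'
def plan(p,yaw,tilt=None):
    """rows' 6 numbers from the present pose to tool-down TCP at p, closing axis at world angle yaw (mod pi)"""
    from workcell import arm, order, get_image
    s=arm.sense(); w,x,y,z=s["eef_rot"]; R0=R.from_quat([x,y,z,w]); best=None
    for k in (0,np.pi):
        a=yaw+k; Y=np.array([np.cos(a),np.sin(a),0]); Z=np.array([0,0,-1.]); 
        R1=R.from_matrix(np.c_[np.cross(Y,Z),Y,Z])
        if tilt is not None: R1=R.from_rotvec(tilt)*R1
        rv=(R0.inv()*R1).as_rotvec()
        if best is None or np.linalg.norm(rv)<np.linalg.norm(best): best=rv
    print("rows",best.round(3),R0.inv().apply(np.array(p)-s["position"]).round(4),"| pos",s["position"].round(4),"q",s["joint_positions"].round(2),"F",s["force"].round(1),"grip",round(s["grip_width"],3),round(s["grasp_force"],1),"t",round(s["clock"],2))
E
python3 -c "
from h import *
plan((.545,.019,.17),.244)"
```

```text
rows [-0.002  0.     0.906] [-0.4899 -0.3844  0.0797] | pos [0.255  0.57   0.2492] q [ 0.97  0.53  1.43  0.    1.18 -0.18] F [-0.2 -0.1  0.9] grip 1.0 0.0 t 0.15
```

```bash
python3 jog.py '[[0,0,0.15,-0.04,-0.03,0.006,1],[0,0,0.3,-0.08,-0.06,0.012,1],[0,0,0.45,-0.12,-0.09,0.02,1],[0,0,0.6,-0.16,-0.12,0.025,1],[0,0,0.75,-0.2,-0.16,0.03,1],[0,0,0.906,-0.24,-0.19,0.04,1],[0,0,0.906,-0.28,-0.22,0.047,1],[0,0,0.906,-0.32,-0.25,0.055,1],[0,0,0.906,-0.36,-0.28,0.06,1],[0,0,0.906,-0.4,-0.31,0.066,1]]' 30; python3 -c "
from h import *
plan((.545,.019,.17),.244)"
```

```text
clock: 1.15
position: [0.4891, 0.1317, 0.185]
eef_rot: [-0.0, 0.616, 0.788, -0.0]
force: [0.7, 1.0, -0.0]
grip_width: 1.002
grasp_force: 0.0
rows [-0. -0. -0.] [-0.1229  0.0271  0.0149] | pos [0.4891 0.1317 0.185 ] q [ 0.04  0.47  1.79  0.    0.88 -0.2 ] F [ 0.7  1.  -0. ] grip 1.002 0.0 t 1.15
```

```bash
python3 jog.py '[[0,0,0,-0.04,0.01,0.005,1],[0,0,0,-0.08,0.02,0.01,1],[0,0,0,-0.11,0.025,0.014,1],[0,0,0,-0.123,0.027,0.015,1],[0,0,0,-0.123,0.027,0.015,1],[0,0,0,-0.123,0.027,0.015,1]]'
python3 - <<'E'
from h import *
from workcell import arm, order, get_image
im=get_image("wrist"); pickle.dump(im,open("im1.pkl","wb")); cv2.imwrite("pics/w1.png",im["frame"][:,:,::-1])
print(proj(im,[(.545,.019,.056),(.545,.019,.026)]),proj(im,pose2([.5455,.0266,.244],[(-.09,-.06,.08),(.064,.035,.026),(-.064,.035,.026),(.064,-.035,.026),(-.064,-.035,.026)])))
plan((.545,.019,.053),.244)
E
```

```text
clock: 1.75
position: [0.5434, 0.0217, 0.1702]
eef_rot: [-0.001, 0.616, 0.788, -0.0]
force: [-0.1, 0.4, -0.0]
grip_width: 0.999
grasp_force: 0.0
[[322.98192632 205.94954067]
 [322.91953312 197.13321496]] [[217.55486716 274.85321792]
 [394.95314974 152.80988382]
 [256.0831366  152.74451716]
 [390.0282953  224.35972729]
 [260.47946327 224.25440014]]
rows [-0.001 -0.001  0.001] [-0.0036  0.001   0.1173] | pos [0.5433 0.0222 0.1703] q [-0.17  0.53  1.71  0.    0.9  -0.41] F [0.7 0.4 0.3] grip 1.002 0.0 t 1.8
```

View pics/w1.png

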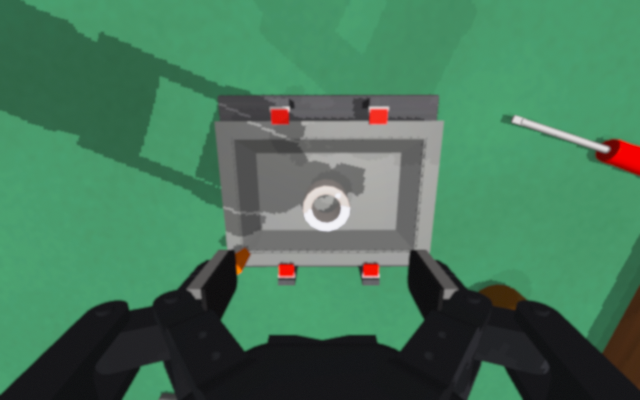

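The wrist view shows the collar's top ring centred at (326,207), about 3 px right of the prediction. That corrects its position to roughly (.548,.020).

Run:
```python
from h import *
im=pickle.load(open("im1.pkl","rb")); p=atz(im,(326,207.5),.056); print(p); plan((p[0],p[1],.050),.244)
```

```text
[0.54786541 0.01827812 0.056     ]
rows [-0.001 -0.001  0.001] [-0.005   0.0036  0.1203] | pos [0.5433 0.0222 0.1703] q [-0.17  0.53  1.71  0.    0.9  -0.41] F [0.7 0.4 0.3] grip 1.002 0.0 t 1.8
```

```bash
python3 jog.py '[[0,0,0,-0.004,0.003,0.03,1],[0,0,0,-0.004,0.003,0.06,1],[0,0,0,-0.004,0.003,0.08,1],[0,0,0,-0.004,0.003,0.09,1],[0,0,0,-0.004,0.003,0.09,1],[0,0,0,-0.004,0.003,0.09,1]]'
python3 - <<'E'
from h import *
plan((.5475,.019,.050),.244)
E
```

```text
clock: 2.4
position: [0.5485, 0.0184, 0.081]
eef_rot: [0.0, 0.615, 0.788, 0.0]
force: [-0.1, 1.2, 0.1]
grip_width: 1.002
grasp_force: 0.0
rows [0.001 0.    0.001] [ 0.0009 -0.0009  0.031 ] | pos [0.5485 0.0184 0.081 ] q [-0.17  0.68  1.76  0.    0.7  -0.42] F [-0.1  1.2  0.1] grip 1.002 0.0 t 2.4
```

```bash
python3 jog.py '[[0,0,0,0,0,0.015,1],[0,0,0,0,0,0.03,1],[0,0,0,0,0,0.031,1],[0,0,0,0,0,0.031,0.4],[0,0,0,0,0,0.031,0.4],[0,0,0,0,0,0.031,0.3],[0,0,0,0,0,0.031,0.3],[0,0,0,0,0,0.031,0.3],[0,0,0,0,0,0.031,0.3],[0,0,0,0,0,0.031,0.3]]' 30
```

```text
clock: 3.4
position: [0.5489, 0.0176, 0.0505]
eef_rot: [0.001, 0.616, 0.788, 0.0]
force: [-1.0, -0.0, 6.2]
grip_width: 0.48
grasp_force: 30.2
```

```bash
python3 jog.py '[[0,0,0,0,0,-0.01,0.3],[0,0,0,0,0,-0.03,0.3],[0,0,0,0,0,-0.06,0.3],[0,0,0,0,0,-0.1,0.3],[0,0,0,0,0,-0.12,0.3],[0,0,0,0,0,-0.12,0.3],[0,0,0,0,0,-0.12,0.3]]'
python3 - <<'E'
from h import *
plan((.448,-.3168,.17),.14)
plan((.448,-.3168,.17),.14+np.pi/2)
E
```

```text
clock: 4.1
position: [0.548, 0.0177, 0.1696]
eef_rot: [0.0, 0.616, 0.788, 0.0]
force: [0.5, 0.6, -0.8]
grip_width: 0.477
grasp_force: 30.6
rows [0.    0.    0.104] [-0.3004 -0.1778 -0.0004] | pos [0.548  0.0177 0.1696] q [-0.17  0.54  1.7  -0.    0.9  -0.42] F [ 0.5  0.6 -0.8] grip 0.477 30.6 t 4.1
rows [ 0.     0.    -1.467] [-0.3004 -0.1778 -0.0004] | pos [0.548  0.0177 0.1696] q [-0.17  0.54  1.7  -0.    0.9  -0.42] F [ 0.5  0.6 -0.8] grip 0.477 30.6 t 4.1
```

```bash
python3 jog.py '[[0,0,0.05,-0.03,-0.018,0,0.3],[0,0,0.1,-0.07,-0.041,0,0.3],[0,0,0.104,-0.11,-0.065,0,0.3],[0,0,0.104,-0.15,-0.089,0,0.3],[0,0,0.104,-0.19,-0.112,0,0.3],[0,0,0.104,-0.23,-0.136,0,0.3],[0,0,0.104,-0.26,-0.154,0,0.3],[0,0,0.104,-0.285,-0.169,0,0.3],[0,0,0.104,-0.3,-0.178,0,0.3],[0,0,0.104,-0.3,-0.178,0,0.3]]'; python3 jog.py '[[0,0,0,0,0,0,0.3],[0,0,0,0,0,0,0.3]]'
python3 - <<'E'
from h import *
from workcell import arm, order, get_image
plan((.448,-.3168,.17),.14)
d={n:get_image(n) for n in ("wrist","top","scene")}; pickle.dump(d,open("im2.pkl","wb"))
w,s=d["wrist"],d["scene"]
p=arm.sense()["position"]
print("w: collar low/top",proj(w,[p-[0,0,.0245],p+[0,0,.0055]]),"tip,foot",proj(w,[(.448,-.3168,.074),(.448,-.3168,.012)]))
print("s: collar low",proj(s,[p-[0,0,.0245],p+[0,0,.0055]]),"tip",proj(s,[(.448,-.3168,.074)]))
c=cv2.resize(d["scene"]["frame"][20:170,240:360],None,fx=4,fy=4,interpolation=2)[:,:,::-1]
ww=d["wrist"]["frame"][:,:,::-1][100:400,160:480]; ww=cv2.resize(ww,(320*1,300))
cv2.imwrite("pics/c2.png",np.hstack([c,np.vstack([ww,np.zeros((300,320,3),np.uint8)])]))
E
```

```text
clock: 5.1
position: [0.4471, -0.318, 0.168]
eef_rot: [-0.001, 0.657, 0.754, 0.0]
force: [0.3, 0.6, -0.4]
grip_width: 0.477
grasp_force: 30.6
clock: 5.3
position: [0.448, -0.3146, 0.1688]
eef_rot: [-0.001, 0.655, 0.755, 0.0]
force: [-0.9, -0.2, -0.0]
grip_width: 0.478
grasp_force: 30.6
rows [-0.001 -0.002  0.001] [-0.0022 -0.0003 -0.0013] | pos [ 0.448  -0.3146  0.1688] q [-0.82  0.54  1.7   0.    0.9  -0.96] F [-0.9 -0.2 -0. ] grip 0.478 30.6 t 5.3
w: collar low/top [[321.86239024 247.39186526]
 [321.77202496 274.92031636]] tip,foot [[321.26089887 211.95543154]
 [321.47030808 193.29923139]]
s: collar low [[299.4238706   83.96249236]
 [299.14179797  73.89474303]] tip [[299.80266857 105.91119772]]
```

View pics/c2.png

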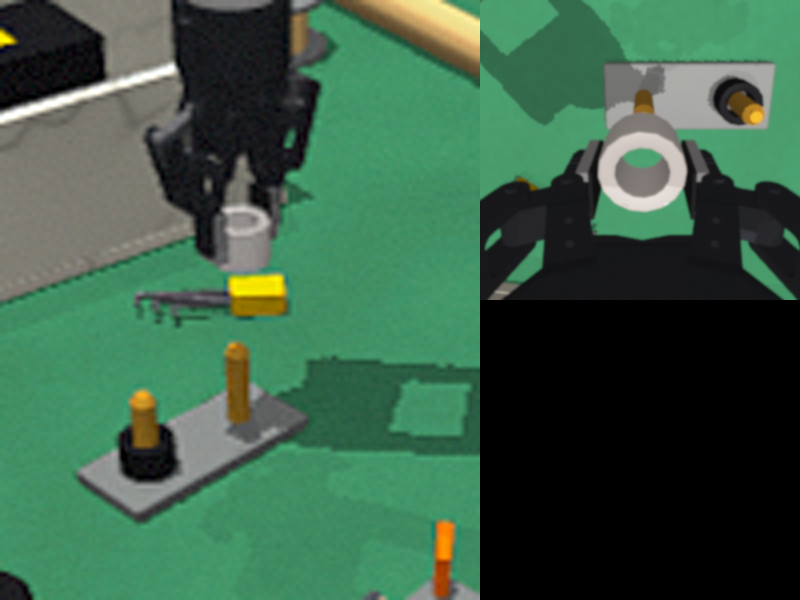

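The collar is held at wrist (322,271) and the post's stem is near (324,195). In the scene crop the collar is about 2 px right of the tip. I'll measure this precisely.

Run:
```python
from h import *
d=pickle.load(open("im2.pkl","rb")); w,s,t=d["wrist"],d["scene"],d["top"]
def m(im,kind,box):
    x0,y0,x1,y1=box; H=cv2.cvtColor(im["frame"][y0:y1,x0:x1],cv2.COLOR_RGB2HSV).astype(int); h,S,V=H[...,0],H[...,1],H[...,2]
    M={"white":(S<45)&(V>150),"top":(S<45)&(V>200),"brass":(h>10)&(h<28)&(S>110)&(V>60)}[kind].astype(np.uint8)
    k,l,st,c=cv2.connectedComponentsWithStats(M)
    return [(st[i,:5]+[x0,y0,0,0,0]).tolist()+(c[i]+[x0,y0]).round(1).tolist() for i in range(1,k) if st[i,4]>12]
print("w white",m(w,"white",(260,200,390,330))); print("w top",m(w,"top",(260,200,390,330)))
print("w brass",m(w,"brass",(280,150,470,240)))
print("s white",m(s,"white",(285,60,320,100))); print("s brass",m(s,"brass",(260,95,320,140)))
q=[.4925,-.3106,.140]
C=pose2(q,[(-.085,.035,.012),(.085,.035,.012),(.085,-.035,.012),(-.085,-.035,.012),(.045,0,.074),(-.045,0,.074),(-.045,0,.012)])
print("w pred",proj(w,C).round(1).tolist())
print("t brass",m(t,"brass",(425,210,475,290)))
print("s pred",proj(s,C).round(1).tolist())
```

```text
w white [[334, 200, 56, 29, 1417, 364.2, 212.9], [287, 202, 26, 27, 397, 298.5, 212.6], [278, 231, 88, 81, 3514, 321.9, 270.6]]
w top [[280, 233, 85, 78, 2821, 322.0, 271.6]]
w brass [[314, 190, 20, 23, 363, 323.2, 202.1], [408, 191, 36, 34, 755, 426.2, 208.3]]
s white [[296, 71, 11, 8, 45, 301.2, 74.7]]
s brass [[298, 95, 14, 4, 53, 304.4, 96.4], [296, 106, 7, 20, 100, 299.0, 115.5], [272, 118, 8, 14, 85, 275.6, 125.0]]
w pred [[280.2, 158.2], [455.5, 158.6], [446.8, 226.4], [282.8, 226.1], [434.2, 212.3], [321.2, 212.0], [321.4, 193.4]]
t brass [[442, 223, 10, 9, 65, 446.9, 227.1], [446, 265, 9, 6, 34, 450.6, 267.4]]
s pred [[317.9, 123.3], [274.8, 147.5], [259.2, 136.7], [302.1, 114.0], [276.1, 118.1], [299.8, 105.9], [300.3, 123.8]]
```

Run:
```python
from h import *
d=pickle.load(open("im2.pkl","rb")); w,s,t=d["wrist"],d["scene"],d["top"]
big=lambda im,b,f:cv2.resize(im["frame"][b[1]:b[3],b[0]:b[2],::-1],None,fx=f,fy=f,interpolation=cv2.INTER_CUBIC)
A=big(w,(275,150,465,235),4)       #760x340
B=big(s,(255,92,325,152),4)       #280x240
t0=pickle.load(open("im0.pkl","rb"))["top"]
C=big(t0,(418,205,472,293),2.72)
C=big(t0,(418,205,472,265),4)  #216x240
D=big(t0,(418,240,472,300),4)
row=np.hstack([B,C,D]); row=np.hstack([row,np.zeros((240,760-row.shape[1],3),np.uint8)])
cv2.imwrite("pics/c3.png",np.vstack([A,row]))
```

```text
(no output)
```

View pics/c3.png

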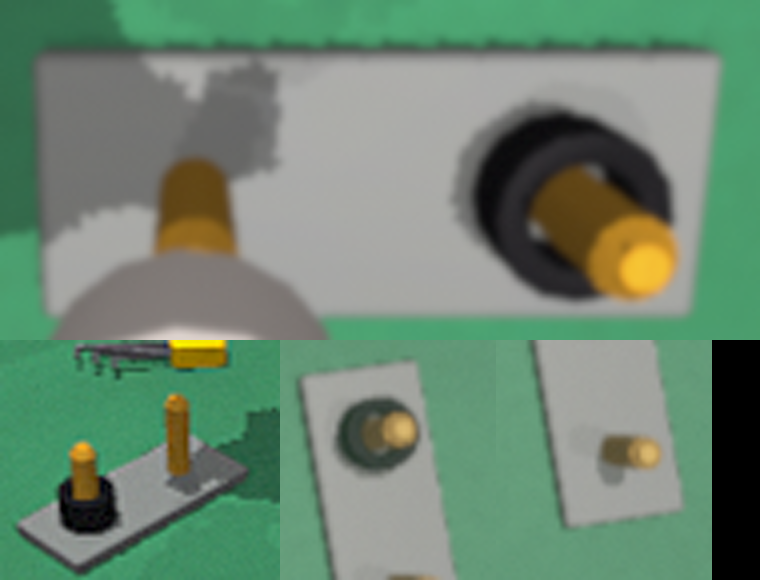

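The zoomed view shows the stand clearly. In the wrist image the base corners are at (284.5,164), (455,164), (448,229) and (286.5,229), with the taken tip at (436.8,216.8). In the top image the free tip is at (456,268.2). I'll refit all of it jointly.

Run:
```python
from h import *
d=pickle.load(open("im2.pkl","rb")); w,s,t=d["wrist"],d["scene"],d["top"]
TL,TR,BR,BL,n,f=(-.085,.035,.012),(.085,.035,.012),(.085,-.035,.012),(-.085,-.035,.012),(.045,0,.074),(-.045,0,.074)
ow=[(w,TL,(284.5,163.7)),(w,TR,(455,164)),(w,BR,(448,229)),(w,BL,(286.5,229)),(w,n,(436.7,216.7)),(w,(-.045,0,.012),(323.7,197))]
ot=[(t,TR,(423.5,214.5)),(t,BR,(451.7,210.5)),(t,BL,(464.7,282)),(t,TL,(435.7,286.5)),(t,f,(456,268.2)),(t,n,(448,227.5))]
os=[(s,f,(299.2,106.2)),(s,n,(275.7,118.2)),(s,BR,(259.5,138.2)),(s,TR,(274.5,149)),(s,TL,(317,124.5))]
for k,o in (("w",ow),("t",ot),("s",os),("all",ow+ot+os)):
    q,r=fit([.4925,-.31,.14],o); print(k,q.round(4),"post",pose2(q,(-.045,0,.012))[0].round(4),r.tolist())
z=.1688+.0055
print("collar by wrist",atz(w,(322.5,272),z)," scene",[atz(s,(301.2,v),z) for v in (74.7,)])
```

```text
w [ 0.4955 -0.3143  0.1412] post [ 0.4509 -0.3206  0.012 ] [[-1.7, -1.2], [2.4, -1.4], [0.7, 1.0], [-1.2, 0.8], [0.0, 0.3], [0.1, 0.3]]
t [ 0.4915 -0.3114  0.1455] post [ 0.447 -0.318  0.012] [[-1.0, -0.6], [0.3, -0.9], [0.7, 0.7], [-0.3, 0.8], [-0.2, 0.2], [0.3, -0.2]]
s [ 0.4961 -0.3076  0.1547] post [ 0.4516 -0.3146  0.012 ] [[0.0, 0.5], [0.0, 0.9], [-0.7, -0.3], [0.2, -0.4], [0.3, -0.6]]
all [ 0.4946 -0.3135  0.1436] post [ 0.4501 -0.32    0.012 ] [[-2.5, -1.9], [1.7, -2.5], [0.2, 0.0], [-1.9, 0.2], [-0.8, -0.8], [-0.6, -0.4], [-0.0, -2.0], [1.2, -2.2], [1.5, -0.6], [0.5, -0.6], [0.7, -1.2], [1.3, -1.6], [-0.6, -0.5], [-0.7, -0.3], [-1.4, -1.6], [-0.8, -1.7], [-0.3, -1.4]]
collar by wrist [ 0.44849291 -0.31381365  0.1743    ]  scene [array([ 0.44584239, -0.30888572,  0.1743    ])]
```

Run:
```python
from h import *
plan((.451,-.3206,.104),.143)
```

```text
rows [-0.    -0.001 -0.001] [-0.0059  0.0019  0.0653] | pos [ 0.4483 -0.3151  0.1693] q [-0.82  0.54  1.7   0.    0.9  -0.96] F [0.  0.6 0.3] grip 0.482 30.6 t 5.45
```

```bash
python3 jog.py '[[0,0,0,-0.006,0.002,0.02,0.3],[0,0,0,-0.006,0.002,0.04,0.3],[0,0,0,-0.006,0.002,0.055,0.3],[0,0,0,-0.006,0.002,0.064,0.3],[0,0,0,-0.006,0.002,0.064,0.3],[0,0,0,-0.006,0.002,0.064,0.3]]'
python3 - <<'E'
from h import *
from workcell import arm, order, get_image
plan((.451,-.3206,.104),.143)
d={n:get_image(n) for n in ("wrist","top","scene")}; pickle.dump(d,open("im3.pkl","wb"))
big=lambda im,b,f:cv2.resize(im["frame"][b[1]:b[3],b[0]:b[2],::-1],None,fx=f,fy=f,interpolation=cv2.INTER_CUBIC)
A=big(d["wrist"],(262,165,382,315),4); B=big(d["scene"],(265,75,335,150),4)
B=np.vstack([B,np.zeros((300,280,3),np.uint8)])
cv2.imwrite("pics/c4.png",np.hstack([A,B]))
E
```

```text
clock: 6.05
position: [0.4512, -0.322, 0.1056]
eef_rot: [0.0, 0.656, 0.755, -0.0]
force: [-0.2, 0.1, -0.9]
grip_width: 0.475
grasp_force: 30.6
rows [ 0.     0.    -0.002] [0.0014 0.     0.0016] | pos [ 0.4512 -0.322   0.1056] q [-0.82  0.64  1.73  0.    0.77 -0.96] F [-0.2  0.1 -0.9] grip 0.475 30.6 t 6.05
```

View pics/c4.png

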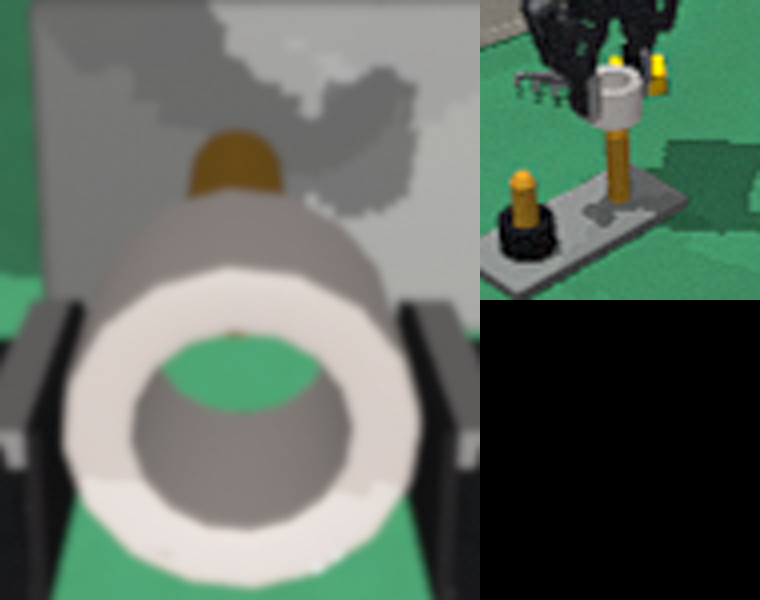

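The scene view shows the collar and post aligned in column. In the wrist view the tip just peeks into the bore at pixel (321,248.3), and the collar's outer centre is near (322.5,272).

Run:
```python
from h import *
w=pickle.load(open("im3.pkl","rb"))["wrist"]
z=.1056+.0055
print("tip edge",atz(w,(321,248.6),.074))
f=lambda x,y:(262-.5+(x+.5)/4,165-.5+(y+.5)/4)
print("ring centre",atz(w,f(242,427),z),"ring L/R",atz(w,f(63,427),z),atz(w,f(421,427),z),"top/bot",atz(w,f(242,268),z),atz(w,f(242,587),z))
print("bore top/bot",atz(w,f(242,333),z),atz(w,f(242,529),z),"lower end -y bore edge",atz(w,f(240,411),z-.03))
print("foot far edge",atz(w,f(236,130),.012))
```

```text
tip edge [ 0.45169934 -0.32688585  0.074     ]
ring centre [ 0.45150185 -0.32099049  0.1111    ] ring L/R [ 0.43119226 -0.32386854  0.1111    ] [ 0.47181216 -0.31811234  0.1111    ] top/bot [ 0.44876099 -0.30168309  0.1111    ] [ 0.45450409 -0.34213917  0.1111    ]
bore top/bot [ 0.44985417 -0.30938373  0.1111    ] [ 0.45338546 -0.33425922  0.1111    ] lower end -y bore edge [ 0.45324615 -0.33515077  0.0811    ]
foot far edge [ 0.44913983 -0.31214522  0.012     ]
```

The collar and post axes agree within about 1 mm, so I'll go down.

```bash
python3 jog.py '[[0,0,0,0,-0.0008,0.005,0.3],[0,0,0,0,-0.0008,0.01,0.3],[0,0,0,0,-0.0008,0.015,0.3],[0,0,0,0,-0.0008,0.02,0.3],[0,0,0,0,-0.0008,0.02,0.3]]'; python3 jog.py '[[0,0,0,0,0,0.008,0.3],[0,0,0,0,0,0.016,0.3],[0,0,0,0,0,0.024,0.3],[0,0,0,0,0,0.032,0.3],[0,0,0,0,0,0.038,0.3],[0,0,0,0,0,0.042,0.3],[0,0,0,0,0,0.042,0.3],[0,0,0,0,0,0.042,0.3]]'
```

```text
clock: 6.7
position: [0.4496, -0.3218, 0.0843]
eef_rot: [-0.001, 0.656, 0.755, 0.0]
force: [-0.2, -0.1, -0.4]
grip_width: 0.478
grasp_force: 30.6
clock: 7.5
position: [0.4501, -0.3223, 0.0433]
eef_rot: [0.0, 0.656, 0.755, -0.0]
force: [0.8, 0.2, -0.8]
grip_width: 0.478
grasp_force: 30.6
```

No contact yet. I'll make the last few millimetres slowly.

```bash
python3 jog.py '[[0,0,0,0,0,0.002,0.3],[0,0,0,0,0,0.004,0.3],[0,0,0,0,0,0.005,0.3],[0,0,0,0,0,0.006,0.3],[0,0,0,0,0,0.006,0.3]]'; python3 jog.py '[[0,0,0,0,0,0.0005,0.3],[0,0,0,0,0,0.001,0.3],[0,0,0,0,0,0.001,0.3]]'
```

```text
clock: 8.0
position: [0.45, -0.3222, 0.0372]
eef_rot: [-0.0, 0.656, 0.755, 0.0]
force: [-0.1, 0.5, -0.3]
grip_width: 0.478
grasp_force: 30.6
clock: 8.3
position: [0.4501, -0.3223, 0.0365]
eef_rot: [0.0, 0.656, 0.755, -0.0]
force: [-0.7, 0.0, 1.8]
grip_width: 0.476
grasp_force: 30.7
```

```bash
python3 jog.py '[[0,0,0,0,0,0,0.6],[0,0,0,0,0,0,0.75],[0,0,0,0,0,0,0.75],[0,0,0,0,0,0,0.75],[0,0,0,0,0,0,0.75],[0,0,0,0,0,0,0.75]]'; python3 jog.py '[[0,0,0,0,0,-0.01,0.75],[0,0,0,0,0,-0.03,0.75],[0,0,0,0,0,-0.06,0.75],[0,0,0,0,0,-0.1,0.75],[0,0,0,0,0,-0.14,0.75],[0,0,0,0,0,-0.14,0.75]]';  python3 - <<'E'
from h import *
from workcell import arm, order, get_image
d={n:get_image(n) for n in ("wrist","top","scene")}; pickle.dump(d,open("im4.pkl","wb"))
big=lambda im,b,f:cv2.resize(im["frame"][b[1]:b[3],b[0]:b[2],::-1],None,fx=f,fy=f,interpolation=cv2.INTER_CUBIC)
A=big(d["wrist"],(270,130,390,280),4); B=big(d["scene"],(265,75,335,150),4); C=big(d["top"],(418,205,488,280),4)
cv2.imwrite("pics/c5.png",np.hstack([A,np.vstack([B,C])]))
plan(pose2([.5455,.0266,.244],(-.09,-.06,.17))[0],.244+np.arctan2(59,88)+np.pi/2)
E
```

```text
clock: 8.9
position: [0.45, -0.3222, 0.0363]
eef_rot: [-0.0, 0.656, 0.755, 0.0]
force: [0.2, -1.0, 0.3]
grip_width: 0.747
grasp_force: 0.0
clock: 9.5
position: [0.4526, -0.3248, 0.1824]
eef_rot: [0.006, 0.656, 0.755, -0.001]
force: [0.4, -0.8, 0.8]
grip_width: 0.751
grasp_force: 0.0
rows [ 0.    -0.     0.876] [0.2627 0.0602 0.0066] | pos [ 0.4497 -0.3219  0.1766] q [-0.82  0.53  1.69  0.    0.93 -0.96] F [0.5 0.  0.2] grip 0.75 0.0 t 9.65
```

View pics/c5.png

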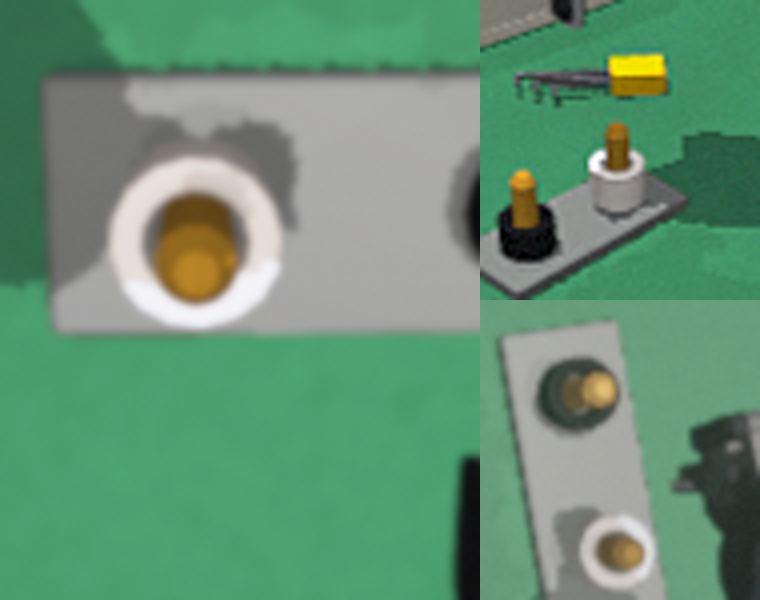

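The collar is seated flat on the post: wrist crop ring centre (196,240), tip inside it, and the scene view agrees. Next is the tab.

```bash
python3 jog.py '[[0,0,0.1,0.03,0.007,0,0.75],[0,0,0.25,0.07,0.016,0,0.7],[0,0,0.4,0.11,0.025,0,0.6],[0,0,0.55,0.15,0.034,0,0.5],[0,0,0.7,0.19,0.044,0,0.5],[0,0,0.82,0.22,0.05,0,0.5],[0,0,0.876,0.245,0.056,0,0.5],[0,0,0.876,0.26,0.06,0,0.5],[0,0,0.876,0.26,0.06,0,0.5],[0,0,0.876,0.26,0.06,0,0.5]]'
python3 - <<'E'
from h import *
from workcell import arm, order, get_image
plan((.475,-.056,.17),2.406)
d={n:get_image(n) for n in ("wrist","top","scene")}; pickle.dump(d,open("im5.pkl","wb"))
w=d["wrist"]; q=[.5475,.025,.244]
print("pred tab",proj(w,pose2(q,[(-.09,-.06,.08),(-.09,-.06,.046),(-.09-.015,-.06-.01,.08),(-.09+.015,-.06+.01,.08)])).round(1).tolist())
cv2.imwrite("pics/w5.png",w["frame"][:,:,::-1])
H=cv2.cvtColor(w["frame"],cv2.COLOR_RGB2HSV); M=cv2.inRange(H,(7,120,80),(20,255,255)); k,l,st,c=cv2.connectedComponentsWithStats(M)
print([(st[i].tolist(),c[i].round(1)) for i in range(1,k) if st[i,4]>30])
E
```

```text
clock: 10.65
position: [0.4726, -0.0563, 0.1753]
eef_rot: [-0.001, 0.914, 0.406, -0.001]
force: [0.2, 0.0, 0.1]
grip_width: 0.501
grasp_force: 0.0
rows [-0.002  0.001  0.001] [0.0019 0.0016 0.0053] | pos [ 0.4726 -0.0563  0.1753] q [-0.35  0.45  1.87 -0.    0.82  0.38] F [0.2 0.  0.1] grip 0.501 0.0 t 10.65
pred tab [[320.5, 207.1], [320.8, 196.3], [320.5, 228.4], [320.6, 184.9]]
[([316, 177, 14, 50, 636], array([322.5, 202.1])), ([517, 315, 37, 32, 269], array([534. , 328.1])), ([456, 377, 23, 23, 154], array([466.7, 391.2]))]
```

View pics/w5.png

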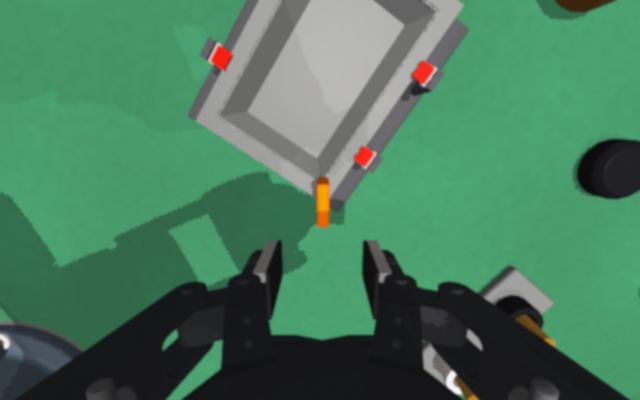

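The wrist view shows the tab at column 322.5, rows 177–227, aligned with the fingers and about 1.5 px right of the prediction.

```bash
python3 jog.py '[[0,0,0,0.002,0.003,0.03,0.5],[0,0,0,0.002,0.003,0.06,0.5],[0,0,0,0.002,0.003,0.085,0.5],[0,0,0,0.002,0.003,0.1,0.5],[0,0,0,0.002,0.003,0.105,0.5],[0,0,0,0.002,0.003,0.105,0.5],[0,0,0,0.002,0.003,0.105,0.5]]'; python3 jog.py '[[0,0,0,0,0,0,0.3],[0,0,0,0,0,0,0.15],[0,0,0,0,0,0,0.05],[0,0,0,0,0,0,0.0],[0,0,0,0,0,0,0],[0,0,0,0,0,0,0],[0,0,0,0,0,0,0],[0,0,0,0,0,0,0],[0,0,0,0,0,0,0]]' 110
python3 - <<'E'
from h import *
from workcell import arm, order, get_image
plan((.475,-.056,.069),2.406)
s=arm.sense(); w,x,y,z=s["eef_rot"]; R0=R.from_quat([x,y,z,w])
far=pose2([.5475,.025,.244],(.088,.059,.038))[0]
v=R0.inv().apply(far-s["position"]); print("far in tool",v.round(4))
for a in (-1,1):
  for th in (.03,.06,.1,.15,.2,.24):
    print(a*th,(v-R.from_rotvec([0,a*th,0]).apply(v)).round(4))
E
```

```text
clock: 11.5
position: [0.4772, -0.0575, 0.0718]
eef_rot: [0.0, 0.914, 0.405, 0.0]
force: [-0.7, 0.1, -0.0]
grip_width: 0.499
grasp_force: 0.0
clock: 12.4
position: [0.4765, -0.0566, 0.0723]
eef_rot: [0.0, 0.914, 0.406, 0.0]
force: [-1.3, 1.6, 5.8]
grip_width: 0.094
grasp_force: 107.6
rows [ 0. -0.  0.] [-0.0005 -0.0016  0.0033] | pos [ 0.4765 -0.0566  0.0723] q [-0.35  0.65  1.93  0.    0.56  0.38] F [-1.3  1.6  5.8] grip 0.094 107.6 t 12.4
far in tool [ 0.2141 -0.0021  0.0343]
-0.03 [ 0.0011  0.     -0.0064]
-0.06 [ 0.0024  0.     -0.0128]
-0.1 [ 0.0045  0.     -0.0212]
-0.15 [ 0.0075  0.     -0.0316]
-0.2 [ 0.0111  0.     -0.0419]
-0.24 [ 0.0143  0.     -0.0499]
0.03 [-0.0009  0.      0.0064]
0.06 [-0.0017  0.      0.0129]
0.1 [-0.0024  0.      0.0215]
0.15 [-0.0027  0.      0.0324]
0.2 [-0.0026  0.      0.0432]
0.24 [-0.002   0.      0.0519]
```

```bash
python3 jog.py '[[0,-0.015,0,0.0005,0,-0.0032,0],[0,-0.03,0,0.0011,0,-0.0064,0],[0,-0.045,0,0.0017,0,-0.0096,0],[0,-0.06,0,0.0024,0,-0.0128,0],[0,-0.07,0,0.003,0,-0.0149,0],[0,-0.075,0,0.0032,0,-0.016,0],[0,-0.075,0,0.0032,0,-0.016,0],[0,-0.075,0,0.0032,0,-0.016,0]]' 120
python3 - <<'E'
from h import *
from workcell import arm, order, get_image
d={n:get_image(n) for n in ("top","scene")}; pickle.dump(d,open("im6.pkl","wb"))
big=lambda im,b,f:cv2.resize(im["frame"][b[1]:b[3],b[0]:b[2],::-1],None,fx=f,fy=f,interpolation=cv2.INTER_CUBIC)
cv2.imwrite("pics/c6.png",big(d["scene"],(270,110,430,260),4))
E
```

```text
clock: 13.2
position: [0.4782, -0.0544, 0.0874]
eef_rot: [0.015, 0.913, 0.405, -0.035]
force: [-3.1, -2.7, -2.2]
grip_width: 0.093
grasp_force: 117.9
```

View pics/c6.png

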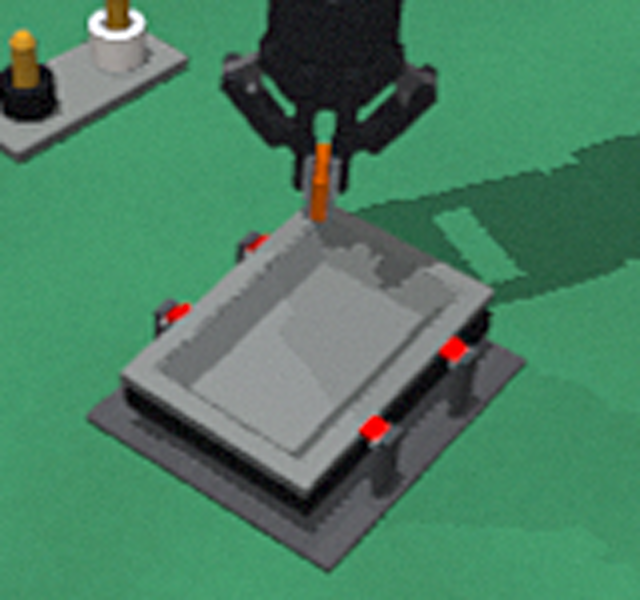

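The scene view shows the tab corner raised, with the far corner still down and the trays below undisturbed. I'll carry on rotating about the same far corner.

```bash
python3 jog.py '[[0,-0.02,0,0.0007,0,-0.0043,0],[0,-0.04,0,0.0015,0,-0.0085,0],[0,-0.06,0,0.0024,0,-0.0128,0],[0,-0.08,0,0.0034,0,-0.017,0],[0,-0.1,0,0.0045,0,-0.0212,0],[0,-0.12,0,0.0057,0,-0.0254,0],[0,-0.135,0,0.0066,0,-0.0285,0],[0,-0.15,0,0.0075,0,-0.0316,0],[0,-0.15,0,0.0075,0,-0.0316,0],[0,-0.15,0,0.0075,0,-0.0316,0]]'
python3 - <<'E'
from h import *
from workcell import arm, order, get_image
im=get_image("scene"); big=lambda im,b,f:cv2.resize(im["frame"][b[1]:b[3],b[0]:b[2],::-1],None,fx=f,fy=f,interpolation=cv2.INTER_CUBIC)
cv2.imwrite("pics/c7.png",big(im,(270,110,430,260),4))
E
```

```text
clock: 14.3
position: [0.4867, -0.0476, 0.1189]
eef_rot: [0.047, 0.908, 0.403, -0.102]
force: [-1.5, -4.4, 1.0]
grip_width: 0.091
grasp_force: 118.4
```

View pics/c7.png

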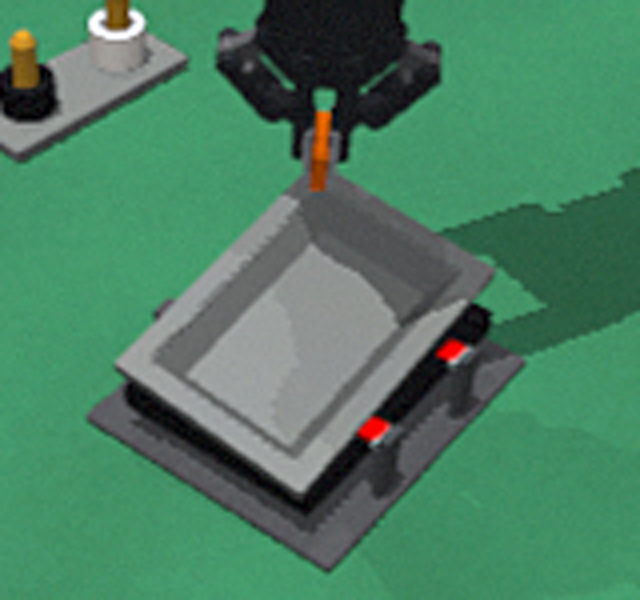

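The tray is now clear of the red catches, with the far corner still down. One more small turn, then straight up.

```bash
python3 jog.py '[[0,-0.02,0,0.0007,0,-0.0043,0],[0,-0.05,0,0.002,0,-0.0107,0],[0,-0.05,0,0.002,0,-0.0107,0],[0,-0.05,0,0,0,-0.02,0],[0,-0.05,0,-0.003,0,-0.032,0],[0,-0.05,0,-0.007,0,-0.05,0],[0,-0.05,0,-0.012,0,-0.07,0],[0,-0.05,0,-0.017,0,-0.095,0],[0,-0.05,0,-0.023,0,-0.12,0],[0,-0.05,0,-0.023,0,-0.12,0]]'
python3 - <<'E'
from h import *
from workcell import arm, order, get_image
s=arm.sense();w,x,y,z=s["eef_rot"]; R0=R.from_quat([x,y,z,w]); print("up in tool",R0.inv().apply([0,0,1]))
# final: yaw now ; choose to keep tray's heading
c=.244; L=pose2([.545,.325,c],(-.09,-.06,0))[0]; tcpz=.15+.050
plan((L[0],L[1],tcpz),2.406)
d={n:get_image(n) for n in ("top","scene")}; pickle.dump(d,open("im8.pkl","wb"))
big=lambda im,b,f:cv2.resize(im["frame"][b[1]:b[3],b[0]:b[2],::-1],None,fx=f,fy=f,interpolation=cv2.INTER_CUBIC)
cv2.imwrite("pics/c8.png",np.hstack([big(d["scene"],(240,20,440,250),2),big(d["top"],(240,150,420,380),2)]))
E
```

```text
clock: 15.35
position: [0.4899, -0.0439, 0.2437]
eef_rot: [0.057, 0.906, 0.402, -0.122]
force: [0.6, 0.1, -2.5]
grip_width: 0.091
grasp_force: 118.2
up in tool [-0.26747644  0.00548495 -0.96354879]
rows [ 0.005  0.271 -0.001] [ 0.2063 -0.2073 -0.0131] | pos [ 0.4899 -0.0439  0.2437] q [-0.18  0.43  1.67 -0.25  1.19  0.66] F [ 0.6  0.1 -2.5] grip 0.091 118.2 t 15.35
```

View pics/c8.png

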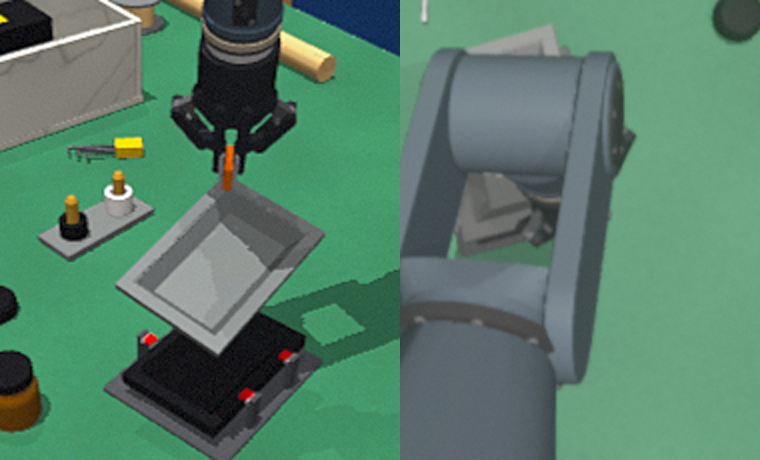

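The tray is free in the scene view. The black tray is still nested in its catches and the collar is on its post. I'll level the tray while carrying it to the mat.

```bash
python3 jog.py '[[0,0.02,0,0.008,-0.008,-0.001,0],[0,0.05,0,0.024,-0.024,-0.002,0],[0,0.08,0,0.044,-0.044,-0.003,0],[0,0.12,0,0.07,-0.07,-0.004,0],[0,0.16,0,0.1,-0.1,-0.006,0],[0,0.2,0,0.13,-0.13,-0.008,0],[0,0.23,0,0.158,-0.159,-0.01,0],[0,0.25,0,0.182,-0.183,-0.012,0],[0,0.265,0,0.198,-0.199,-0.013,0],[0,0.271,0,0.206,-0.207,-0.013,0]]';python3 jog.py '[[0,0,0,0,0,0,0],[0,0,0,0,0,0,0],[0,0,0,0,0,0,0],[0,0,0,0,0,0,0],[0,0,0,0,0,0,0],[0,0,0,0,0,0,0]]'
python3 - <<'E'
from h import *
from workcell import arm, order, get_image
L=pose2([.545,.325,.244],(-.09,-.06,0))[0]
plan((L[0],L[1],.2),2.406)
s=get_image("scene")
def red(im):
    H=cv2.cvtColor(im["frame"],cv2.COLOR_RGB2HSV).astype(int); h,S,V=H[...,0],H[...,1],H[...,2]
    k,l,st,c=cv2.connectedComponentsWithStats((((h<4)|(h>175))&(S>150)&(V>120)).astype(np.uint8)); return [(st[i,4],c[i].round(1).tolist()) for i in range(1,k) if st[i,4]>8]
print("red",red(s))
# outline of tray: grey pixels changed from the first scene image, around the mat
s0=pickle.load(open("im0.pkl","rb"))["scene"]
H=cv2.cvtColor(s["frame"],cv2.COLOR_RGB2HSV).astype(int)
M=((H[...,1]<40)&(H[...,2]>70)&(H[...,2]<220)&(np.abs(s["frame"].astype(int)-s0["frame"]).sum(2)>40)).astype(np.uint8); M[:100]=0
k,l,st,c=cv2.connectedComponentsWithStats(M); i=1+np.argmax(st[1:,4]); print(st[i],c[i])
cn,_=cv2.findContours((l==i).astype(np.uint8),0,2); hull=cv2.convexHull(max(cn,key=cv2.contourArea)); print(cv2.approxPolyDP(hull,4,True)[:,0].tolist())
print("pred level rim top corners",proj(s,pose2([.545,.325,.244],[(-.095,-.066,.174),(.095,-.066,.174),(.095,.066,.174),(-.095,.066,.174)])).round(0).tolist())
E
```

```text
clock: 16.45
position: [0.4678, 0.2471, 0.1955]
eef_rot: [-0.0, 0.914, 0.407, -0.003]
force: [-0.1, -0.2, -2.3]
grip_width: 0.087
grasp_force: 118.0
clock: 17.05
position: [0.4707, 0.244, 0.1971]
eef_rot: [0.001, 0.914, 0.405, -0.002]
force: [-0.5, -0.3, -1.9]
grip_width: 0.092
grasp_force: 118.0
rows [ 0.     0.004 -0.001] [ 0.0018  0.0004 -0.0029] | pos [0.4707 0.244  0.1971] q [ 0.27  0.48  1.72 -0.    0.95  1.01] F [-0.5 -0.3 -1.9] grip 0.092 118.0 t 17.05
red [(np.int32(21), [335.1, 172.1]), (np.int32(23), [314.5, 189.3]), (np.int32(26), [382.0, 196.9]), (np.int32(32), [362.7, 216.5]), (np.int32(555), [262.5, 298.7]), (np.int32(170), [65.5, 298.5])]
[ 404  197  120  107 6952] [465.20425777 246.86147871]
[[453, 197], [523, 227], [478, 303], [404, 258]]
pred level rim top corners [[455.0, 192.0], [404.0, 254.0], [481.0, 300.0], [525.0, 226.0]]
```

The observed rim corners match a level tray over the mat within about 5 px, and the catches haven't moved. I'm handing it in.

```bash
python3 -c "
from workcell import arm, order, get_image
s=arm.sense(); print(abs(s['dq']).max(),s['grasp_force']); print(order.job_done())"
```

```text
0.004194820320602884 118.04307103157043
the job is handed in; nothing more can be done
None
```

The job is handed in at about 17 s: the collar is on the empty post, and the tray is peeled out and held level and still over the mat, with the next tray left in place in the images. No verdict was printed, and I viewed 12 pictures, two over the limit of 10.

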